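# Brace the jar and unscrew its lid

## Task

Brace the jar with the loose metal bar: lay it down inside the tray, in the gap between the flat side of the jar's foot and the tray's rim on the robot's side, flush along that flat side, and let go of it. Then unscrew the tight steel lid (anticlockwise seen from above) without the jar turning round, until its threads let go, lift it off and finish still holding it level just above the jar's mouth, no more than a few centimetres up, with jar and bar left in place. Do not disturb the tealight, the ring cone or the spinning top.

Things in the scene. Friction and masses are not known exactly. Their poses are not given: they have to be found in the camera images.
- tray: Long mirrored glass tray with aluminium rim, fixed, 110 (x) by 462 (y) mm outside, 98 by 450 mm inside. Floor 6 mm thick; rim 6 mm wide, top 18 mm above the slate. Origin: centre of the underside; x points across the tray away from the robot, y along it, z up.
- jar: Loose round glass jar, 0.45 kg, on the tray floor. Round wooden foot fixed to it, radius 40, 14 mm high, with one flat side 57 mm long at x = -28 mm; round back within 1 mm of the tray's far (+x) rim, flat 29.7 mm from the near rim. Round body diameter 54 mm up to 50 mm high. Origin: jar's axis, underside; x, y, z as the tray's. Unbraced, it spins along with the lid.
- lid: Stainless steel screw lid, diameter 60, 20 mm high, 60 g, tight on the jar. Origin: centre of its lower edge, 57 mm above the jar's underside when closed; z up. Three lugs grip under thread ledges, a springy seal presses it up with about 13 N; turning takes up to 0.7 N m anticlockwise seen from above. It rises under 1 mm while turning until free.
- lid_mark (a point): Point on the lid's lower edge, 30 mm from its axis along the lid's x. It shows the thread position: the lid's yaw relative to the jar is 0.03 to 0.25 rad at the start; turned anticlockwise (growing) it is free beyond 1.0 rad and meets a stop at 1.6 rad; in between it lifts straight off.
- bar: Loose straight aluminium bar with an upright wooden grip, 180 g, on the slate on the robot's side of the tray. Bar 27 (x) by 170 (y) by 14 (z) mm, lower long edges bevelled 3 mm. Origin: centre of the underside. Flush against the jar its origin is 41.5 mm from the jar's axis in x. Pressed hard by the grip it turns the unbraced jar: 3 to 4 N is enough.
- jar_mouth (a point): Centre of the jar's mouth, on its axis 72 mm above the jar's underside; neck diameter 42 mm; a rubber seal ring on it reaches 74.5 mm, 77.5 mm once the lid is off.
- bar_grip (a point): Centre of the bar's wooden grip: a block 16 (x) by 24 (y) mm standing 14 to 56 mm above the bar's underside, centred at y = +55 mm of the bar; this point is 42 mm above the underside; axes as the bar's. With the bar's origin 35 mm to +y of the jar's axis the bar covers the whole flat and the grip is 90 mm away, clear of the lid.
- tealight: Silver aluminium tealight cup, diameter 39, 16 mm high, in the tray's +y half; leave alone. Origin: centre of the underside.
- ring_cone: White porcelain ring cone, foot diameter 48, 70 mm high, in the tray's +y half; leave alone. Origin: centre of the underside.
- spinning_top: Wooden spinning top standing tip up, diameter 42, 40 mm high, in the tray's +y half; leave alone. Origin: centre of the underside.

How it is judged:
By the outcome, as a careful person would: the job done as asked, in the order asked, and still so for the second after the job is handed in, while the arm keeps its last pose, push and grip.
It also fails if it takes over 51 s, if anything falls off the work surface, if the arm or the gripper's body presses on something with over 40 N, if the wrist force passes 120 N, or if a joint passes its speed limit or range.

## Robot

A 6-joint arm with a two-finger parallel gripper is mounted at the origin on the work surface. World frame = base frame: x ahead of the robot, y to its left, z up, the work surface at z = 0. Lengths are in m, angles in degrees, forces in N, time in s.
With the tool pointing down it reaches from about 0.4 to 0.825 m from the base axis. Payload 7 kg.
Tool frame: the origin (TCP) lies midway between the tips of the shut fingers; the grasp point (between the pads) lies r.tcp_to_grasp behind it (r.tcp_to_grasp is the distance from the TCP to the grasp point, in m); x points along the fingers, y is the direction in which the jaws open and shut, and the axes are right-handed (so a half turn about x gives the same grasp; the last joint's range is limited). The gripper opens to 88 mm and grips with 3 to 60 N. Pads are 19 mm wide; open, the fingers measure 130 mm over their backs; the gripper's body (78 mm by 193 mm) begins 47 mm behind the grasp point.
Start: joints at [-59.066, 20.546, 0.682, 0, -70.136, -16.507], TCP at [0.168, -0.654, 0.227] pointing down, gripper open.
Joint ranges: [-176.03, 176.03], [-82.01, 121.73], [-58.28, 71.71], [-173.87, 95.51], [-174.79, -0.11], [-173.66, 173.66]. Speed limits (degrees/s): [136.94, 136.94, 172.46, 180, 180, 180].

## Interface

Orientations are given as [roll, pitch, yaw] about the fixed x, y, z axes, in that order (R = Rz(yaw) Ry(pitch) Rx(roll)).
In Python, from plant import r gives the robot as it stands.
- The arm moves only by the tool carry_out, never from a script. Its argument "moves" is a list of rows, each a list of 7 numbers: the shift along the world's x, y, z in mm, then the turn, a rotation vector about the world's x, y, z in rad, then the opening in per cent of the stroke, from 0 (shut) to 100 (fully open). In form: [[x, y, z, wx, wy, wz, claw], ...]. A call has 1 to 5 rows; each row is the pose to reach, as a shift and turn from the pose commanded when the call began; what a row does not reach only later rows make up. A row lasts 1/10 s, in which the tool goes at most 50 mm and 8.59 degrees, less where a joint would pass 70% of its speed; a pose out of reach is approached as far as the arm can. A call with a gripper value outside its range is refused whole. The fingers move at their own pace and stop on an object; "squeeze" is the grip in N (left out, the last holds). Time passes only in rows, so rows that repeat a pose let the fingers close. It gives the time, the measured TCP pose, the force and the opening at its end, in the units of the state.
- r.get_state(): the state, without advancing time (a new reading comes with each control period).
- r.capture(name): name is "side" or "top"; returns the picture (420x560x3 uint8, blue, green, red); there is no depth.
- r.camera_params(name): a dict with "K" (3x3 intrinsics, pixels), "rvec" (rotation vector, rad) and "tvec" (3), from world to camera coordinates, as OpenCV has them. Camera axes: x right, y down, z forward; pixel columns grow to the right and rows downward; lengths in m; the calibration is good to about 2 mm. A picture is of the moment at which its call begins. camera_params takes no time and is no camera call.
- r.close_job(): hands the job in, once; it reports no verdict.
The state is a dict: "time_s": time; "joints": joint angles; "qd": joint speeds; "joint_torque": joint torques, N m; "tcp_pos": TCP position; "eef_rot": TCP orientation; "contact_force": force on the tool from outside, world axes, zero at the start; "moment": the same for the moment, N m; "gripper_width": finger opening in m.
Only numpy, scipy, OpenCV 4.12 (cv2) and the standard library are available. Lean on these libraries where they do the work, as an engineer would, in place of code of your own. Each camera call takes 0.05 s, during which the arm holds its last target. There are 200 camera calls.

## Working session

There is one attempt and no reset: what is moved stays moved. The work goes in short steps, Python scripts to look and compute and a tool call to move; the robot and the scene stay as the last step left them, time stands still between calls to the robot, and variables do not carry over. Pictures are saved under pics/ and viewed, about 8 in all and at most 12, crops included, and the job is handed in when it is done.

Besides the shell and the picture viewer there is one more tool, called after ">>>" by a JSON object that holds its "fn" and its "kwargs", one argument or row to a line. carry_out: Moves the arm, as the interface text tells. Its arguments: {"type":"object","properties":{"moves":{"type":"array"},"squeeze":{"type":"number"}},"required":["moves"]}

```bash
ls; mkdir -p pics; python3 - <<'E'
from plant import r
import cv2
for n in("top","side"):
    cv2.imwrite(f"pics/{n}0.png",r.capture(n)); p=r.camera_params(n); print(n,p)
print(r.get_state(), r.tcp_to_grasp)
E
```

```text
pics
top {'K': array([[503.17470641,   0.        , 289.29815025],
       [  0.        , 503.17470641, 210.82807725],
       [  0.        ,   0.        ,   1.        ]]), 'rvec': array([ 2.13032081, -2.18332907,  0.08064382]), 'tvec': array([0.08198946, 0.54423584, 0.92565948])}
side {'K': array([[380.14057185,   0.        , 274.96581912],
       [  0.        , 380.14057185, 208.67640496],
       [  0.        ,   0.        ,   1.        ]]), 'rvec': array([ 0.97461332, -2.28118566,  1.25036512]), 'tvec': array([0.43075827, 0.2711201 , 0.40173119])}
{'time_s': 0.1, 'joints': array([-5.90677114e+01,  2.05867290e+01,  6.40556911e-01, -1.98016156e-02,
       -7.01342158e+01, -1.65056179e+01]), 'qd': array([-0.02394588, -0.06025524,  0.15733839,  0.00209309,  0.01857245,
       -0.01713574]), 'joint_torque': array([-5.49793804e-04, -5.84164453e+01,  2.93753010e+01,  7.01541334e+00,
        1.02334691e-02, -6.45021896e-05]), 'tcp_pos': array([ 0.16804231, -0.65331423,  0.22572832]), 'eef_rot': array([ 93.46871786,  89.9174842 , 107.88864654]), 'contact_force': array([ 0.04260503, -0.38020861, -0.51680825]), 'moment': array([-0.02430513, -0.03122545,  0.02478166]), 'gripper_width': 0.08773058168840707} 0.0188
```

View pics/top0.png

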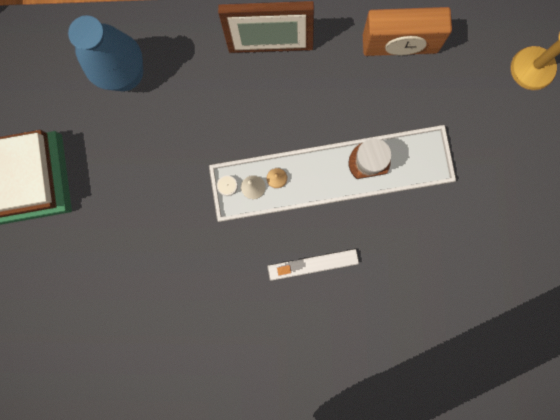

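View pics/side0.png

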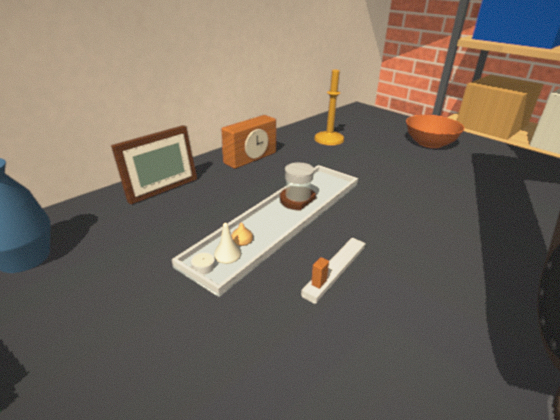

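```bash
cat > h.py <<'E'
import numpy as np, cv2
from plant import r
def proj(n,P):
    p=r.camera_params(n); return cv2.projectPoints(np.float64(P).reshape(-1,1,3),p["rvec"],p["tvec"],p["K"],None)[0][:,0]
def back(n,uv,z):
    p=r.camera_params(n); R=cv2.Rodrigues(p["rvec"])[0]; t=p["tvec"]
    uv=np.float64(uv).reshape(-1,2); d=np.c_[uv,np.ones(len(uv))]@np.linalg.inv(p["K"]).T@R; c=-R.T@t
    return c+d*((z-c[2])/d[:,2])[:,None]
def frame(o,yaw,P):
    c,s=np.cos(yaw),np.sin(yaw); return np.float64(P)@np.array([[c,s,0],[-s,c,0],[0,0,1]])+o
E
python3 - <<'E'
from h import *
im=cv2.imread("pics/top0.png"); g=cv2.cvtColor(im,cv2.COLOR_BGR2GRAY)
m=(g>110).astype('u1') if 0 else (g>110).astype(np.uint8)
for name,(x0,y0,x1,y1),z in(("tray",(200,120,465,230),.018),("bar",(260,240,365,285),.014)):
    mm=np.zeros_like(m); mm[y0:y1,x0:x1]=m[y0:y1,x0:x1]
    cs=cv2.findContours(mm,0,cv2.CHAIN_APPROX_NONE)[0]; c=max(cs,key=cv2.contourArea)
    W=back("top",c[:,0],z)[:,:2]*1000
    rc=cv2.minAreaRect(W.astype(np.float32)); b=cv2.boxPoints(rc); print(name,rc); print(b.round(1))
cv2.imwrite("pics/c1.png",cv2.resize(im[120:290,205:465],None,fx=3,fy=3,interpolation=cv2.INTER_CUBIC))
E
```

```text
tray ((618.5499267578125, -12.839019775390625), (115.4013671875, 465.0269470214844), 8.196944236755371)
[[ 528.3  209.1]
 [ 594.6 -251.2]
 [ 708.8 -234.8]
 [ 642.5  225.5]]
bar ((443.7811584472656, 27.51427459716797), (30.788606643676758, 172.8826904296875), 9.233528137207031)
[[414.7 110.4]
 [442.5 -60.3]
 [472.8 -55.3]
 [445.1 115.3]]
```

View pics/c1.png

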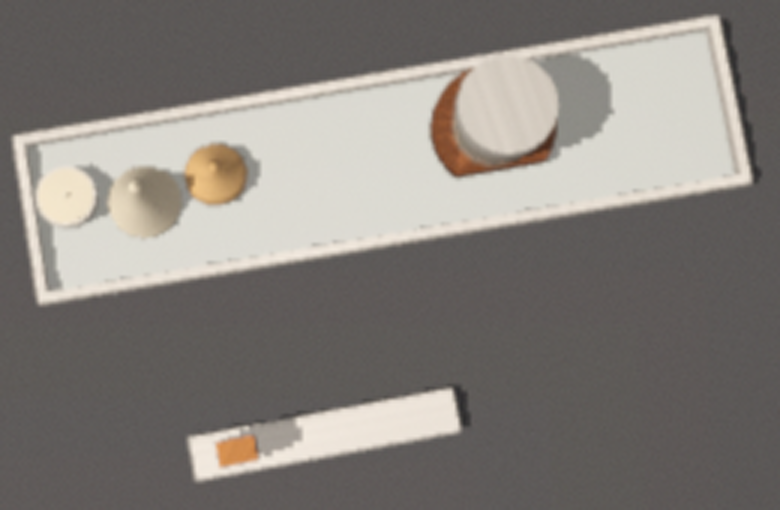

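```bash
cat > fit.py <<'E'
from h import *
from scipy.optimize import least_squares
def box(x,y,z0,z1): return [[a,b,c] for a in(-x/2,x/2) for b in(-y/2,y/2) for c in(z0,z1)]
a=np.linspace(0,2*np.pi,60)
def cyl(R,z0,z1): return [[R*np.cos(t),R*np.sin(t),z] for t in a for z in(z0,z1)]
def hullfit(n,im,roi,thr,P,z,x0,yaw=True):
    x0_,y0_,x1,y1=roi
    mm=np.zeros(im.shape[:2],np.uint8); mm[y0_:y1,x0_:x1]=thr(im)[y0_:y1,x0_:x1]
    c=max(cv2.findContours(mm,0,cv2.CHAIN_APPROX_NONE)[0],key=cv2.contourArea)
    c=cv2.convexHull(c)[:,0].astype(float); d=np.roll(c,-1,0)-c
    pts=np.concatenate([c[i]+d[i]*np.linspace(0,1,max(2,int(np.hypot(*d[i]))),endpoint=False)[:,None] for i in range(len(c))])
    def f(q):
        h=cv2.convexHull(proj(n,frame([q[0],q[1],z],q[2] if yaw else x0[2],P)).astype(np.float32))
        return [cv2.pointPolygonTest(h,(float(p[0]),float(p[1])),True)-.5 for p in pts]
    s=least_squares(f,x0,loss="soft_l1",f_scale=.7,diff_step=1e-3,x_scale=[.01,.01,.05])
    e=np.abs(s.fun); return s.x, np.median(e)
def gthr(t): return lambda im:(im.min(2)>t).astype(np.uint8)*255
E
python3 - <<'E'
from fit import *
T,S=cv2.imread("pics/top0.png"),cv2.imread("pics/side0.png")
for n,im,rt,rb in(("top",T,(200,120,465,230),(260,240,365,285)),("side",S,(170,160,365,292),(295,235,370,302))):
    for nm,P,roi,x0 in(("tray",box(.11,.462,0,.018),rt,[.62,-.013,.143]),("bar",box(.027,.17,0,.014),rb,[.444,.027,.16])):
        q,e=hullfit(n,im,roi,gthr(100),P,0,x0); print(n,nm,(q[:2]*1000).round(1),np.degrees(q[2]).round(2),e)
# grip: brown
for n,im,roi in(("top",T,(260,240,365,285)),("side",S,(295,235,370,302))):
    q,e=hullfit(n,im,roi,lambda i:((i[...,2].astype(int)-i[...,0]>60)*255).astype(np.uint8),box(.016,.024,.014,.056),0,[.435,.08,.15]);print(n,"grip",(q[:2]*1000).round(1),np.degrees(q[2]),e)
# candidate lid in tray coordinates: overlay
q=[.6185,-.0128,np.radians(8.3)]
for n,im in(("top",T),("side",S)):
    print(n,[(yy,proj(n,frame([q[0],q[1],0],q[2],[[.0087,yy,.083]])).round(1)) for yy in(-.06,-.08,-.1)])
cv2.imwrite("pics/c2.png",np.hstack([cv2.resize(T[130:190,340:400],None,fx=6,fy=6,interpolation=2),cv2.resize(S[150:215,270:335],(360,360),interpolation=2)]))
E
```

```text
top tray [619.5 -12.7] 8.19 1.3437961987624965
top bar [443.6  27.6] 9.13 1.6113640092344153
side tray [618.  -10.7] 8.04 1.3780775432722778
side bar [444.   27.5] 9.1 0.5508264878617761
top grip [435.4  81.6] 10.290996557030244 0.20209530034703999
side grip [434.8  82.3] 11.150978017673873 0.17354352832845055
top [(-0.06, array([[364.8, 156.2]])), (-0.08, array([[375.7, 154.3]])), (-0.1, array([[386.7, 152.4]]))]
side [(-0.06, array([[294.5, 170.9]])), (-0.08, array([[300. , 167.5]])), (-0.1, array([[305.3, 164.1]]))]
```

View pics/c2.png

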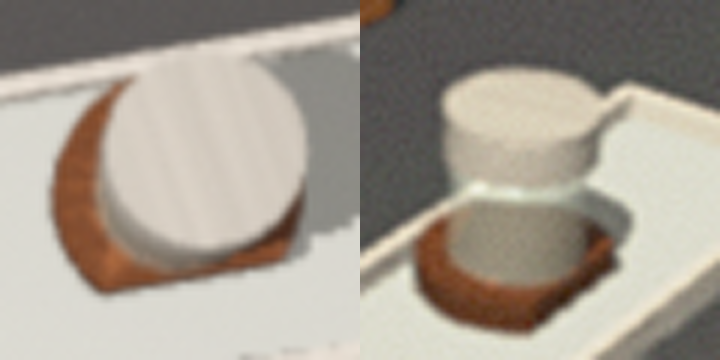

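```bash
python3 - <<'E'
from h import *
from scipy.spatial.transform import Rotation as Ro
s=r.get_state(); R=Ro.from_euler("xyz",s["eef_rot"],degrees=True).as_matrix(); print(R.round(4))
print("jaw dir deg",np.degrees(np.arctan2(R[1,1],R[0,1])),s["tcp_pos"])
for px in((227,185),(248,181),(276,173)): print(back("top",[px],.03).round(3))
E
```

```text
[[-4.000e-04 -2.490e-01  9.685e-01]
 [ 1.400e-03  9.685e-01  2.490e-01]
 [-1.000e+00  1.400e-03 -1.000e-04]]
jaw dir deg 104.41992508610477 [ 0.16804231 -0.65331423  0.22572832]
[[0.599 0.186 0.03 ]]
[[0.605 0.146 0.03 ]]
[[0.619 0.092 0.03 ]]
```

>>> {"fn": "carry_out", "kwargs": {
  "moves": [
    [40, 45, 0, 0, 0, 0, 45],
    [75, 85, 0, 0, 0, 0, 45],
    [110, 125, 0, 0, 0, 0, 45],
    [145, 165, 0, 0, 0, 0, 45],
    [175, 205, 0, 0, 0, 0, 45]
  ],
  "squeeze": 40
}}

```text
time_s: 0.6
tcp_pos: [0.332, -0.4625, 0.2262]
eef_rot: [116.4, 90.0, 130.8]
contact_force: [0.7, -1.2, 1.0]
gripper_width: 0.053
```

>>> {"fn": "carry_out", "kwargs": {
  "moves": [
    [30, 40, 0, 0, 0, 0, 45],
    [60, 80, 0, 0, 0, 0, 45],
    [80, 120, -10, 0, 0, -0.03, 45],
    [90, 165, -20, 0, 0, -0.06, 45],
    [95, 210, -30, 0, 0, -0.093, 45]
  ]
}}

```text
time_s: 1.1
tcp_pos: [0.4265, -0.2523, 0.1958]
eef_rot: [145.3, 90.0, 154.3]
contact_force: [1.4, 0.2, -0.8]
gripper_width: 0.0399
```

>>> {"fn": "carry_out", "kwargs": {
  "moves": [
    [0, 49, -10, 0, 0, 0, 45],
    [0, 95, -20, 0, 0, 0, 45],
    [0, 140, -40, 0, 0, 0, 45],
    [0, 185, -60, 0, 0, 0, 45],
    [0, 230, -80, 0, 0, 0, 45]
  ]
}}

```text
time_s: 1.6
tcp_pos: [0.4256, -0.0224, 0.1161]
eef_rot: [18.6, 89.9, 27.7]
contact_force: [1.4, 0.2, -0.3]
gripper_width: 0.0393
```

>>> {"fn": "carry_out", "kwargs": {
  "moves": [
    [0, 45, 0, 0, 0, 0, 45],
    [0, 85, 0, 0, 0, 0, 45],
    [0, 91, 0, 0, 0, 0, 45],
    [0, 91, 0, 0, 0, 0, 45],
    [0, 91, 0, 0, 0, 0, 45]
  ]
}}

```text
time_s: 2.1
tcp_pos: [0.4257, 0.0664, 0.1164]
eef_rot: [-167.0, 90.0, -157.9]
contact_force: [-0.0, -0.5, 0.1]
gripper_width: 0.0394
```

```bash
cat > st.py <<'E'
from h import *
from scipy.spatial.transform import Rotation as Ro
s=r.get_state(); R=Ro.from_euler("xyz",s["eef_rot"],degrees=True).as_matrix()
print(s["time_s"],"tcp",(s["tcp_pos"]*1000).round(1),"jaw",np.degrees(np.arctan2(R[1,1],R[0,1])).round(2),"x",R[:,0].round(4),"j",s["joints"].round(1),"F",s["contact_force"].round(2),"M",s["moment"].round(3),"w",round(s["gripper_width"]*1000,1))
E
python3 st.py
```

```text
2.1 tcp [425.7  66.4 116.4] jaw 99.11 x [-7.e-04 -3.e-04 -1.e+00] j [  35.3    3.5  -37.6   -0.   -48.9 -116.2] F [-0.03 -0.49  0.13] M [-0.061  0.034  0.001] w 39.4
```

>>> {"fn": "carry_out", "kwargs": {
  "moves": [
    [9.5, 15.5, 0, 0, 0, 0, 45],
    [9.5, 15.5, 0, 0, 0, 0, 45],
    [9.5, 15.5, -20, 0, 0, 0, 45],
    [9.5, 15.5, -20, 0, 0, 0, 45],
    [9.5, 15.5, -20, 0, 0, 0, 45]
  ]
}}

```text
time_s: 2.6
tcp_pos: [0.4354, 0.0815, 0.0965]
eef_rot: [-147.0, 89.9, -138.0]
contact_force: [0.1, 1.3, 0.5]
gripper_width: 0.0393
```

```bash
python3 st.py; python3 - <<'E'
from h import *
T,S=r.capture("top"),r.capture("side")
cv2.imwrite("pics/c3.png",np.hstack([cv2.resize(T[210:300,240:380],(560,360),interpolation=2)[:,:400],cv2.resize(S[190:310,270:390],(360,360),interpolation=2)]))
E
```

```text
2.6 tcp [435.4  81.5  96.5] jaw 99.04 x [-0.0011 -0.001  -1.    ] j [  36.3    6.3  -37.7    0.   -46.1 -117.2] F [0.06 1.25 0.55] M [-0.     0.002  0.023] w 39.3
```

View pics/c3.png

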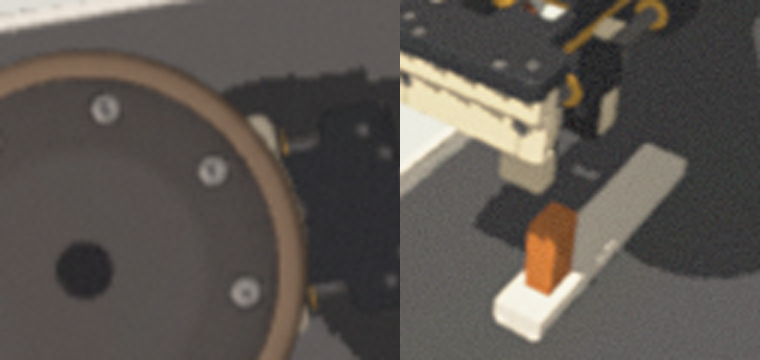

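The side crop shows the two fingers (about (525,170) and (600,110)) straddling the grip block at (550,245), so I descend.

>>> {"fn": "carry_out", "kwargs": {
  "moves": [
    [0, 0, -20, 0, 0, 0, 45],
    [0, 0, -40, 0, 0, 0, 45],
    [0, 0, -60, 0, 0, 0, 45],
    [0, 0, -73, 0, 0, 0, 45],
    [0, 0, -73, 0, 0, 0, 45]
  ]
}}

```text
time_s: 3.2
tcp_pos: [0.4349, 0.0818, 0.0228]
eef_rot: [-155.0, 89.9, -145.9]
contact_force: [0.2, 0.3, 0.2]
gripper_width: 0.0394
```

>>> {"fn": "carry_out", "kwargs": {
  "moves": [
    [0, 0, 0, 0, 0, 0, 10],
    [0, 0, 0, 0, 0, 0, 10],
    [0, 0, 0, 0, 0, 0, 10],
    [0, 0, 0, 0, 0, 0, 10],
    [0, 0, 0, 0, 0, 0, 10]
  ],
  "squeeze": 50
}}

```text
time_s: 3.7
tcp_pos: [0.4362, 0.0827, 0.0245]
eef_rot: [17.9, 89.9, 27.0]
contact_force: [-1.4, -0.7, 7.4]
gripper_width: 0.0235
```

```bash
python3 st.py
```

```text
3.7 tcp [436.2  82.7  24.5] jaw 99.12 x [ 1.6e-03  8.0e-04 -1.0e+00] j [  36.3   13.2  -42.3    0.   -34.4 -117.2] F [-1.4  -0.67  7.36] M [-0.243  0.434 -0.016] w 23.5
```

>>> {"fn": "carry_out", "kwargs": {
  "moves": [
    [0, 0, 10, 0, 0, 0, 10],
    [0, 0, 30, 0, 0, 0, 10],
    [0, 0, 50, 0, 0, 0, 10],
    [0, 0, 50, 0, 0, 0, 10],
    [0, 0, 50, 0, 0, 0, 10]
  ]
}}

```text
time_s: 4.2
tcp_pos: [0.4355, 0.0825, 0.074]
eef_rot: [39.8, 89.9, 48.9]
contact_force: [-1.4, 0.1, -2.2]
gripper_width: 0.0239
```

```bash
python3 st.py; python3 - <<'E'
from h import *
S=r.capture("side");cv2.imwrite("pics/side1.png",S)
cv2.imwrite("pics/c4.png",cv2.resize(S[150:310,250:410],(640,600)[:1]*2 if 0 else (600,600),interpolation=2))
E
```

```text
4.2 tcp [435.5  82.5  74. ] jaw 99.08 x [ 0.001   0.0011 -1.    ] j [  36.3    8.2  -39.3   -0.   -42.4 -117.2] F [-1.41  0.08 -2.19] M [ 0.071  0.038 -0.02 ] w 23.9
```

View pics/c4.png

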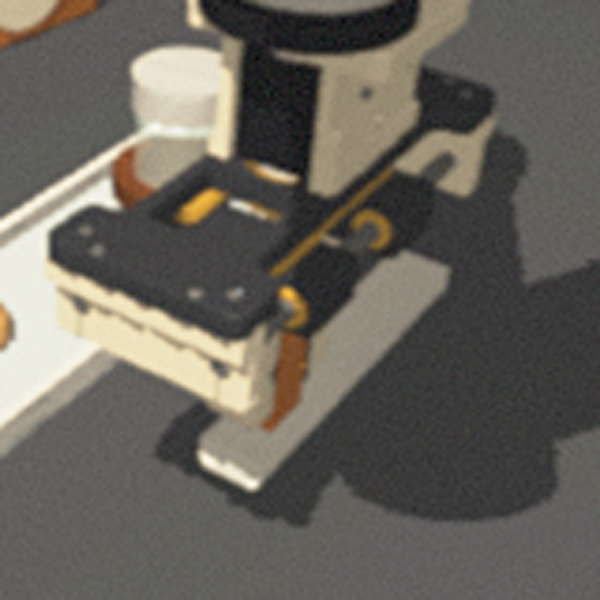

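```bash
python3 - <<'E'
from h import *
q=np.radians(9.1); g=np.array([.4355,.0825]); o=g-.055*np.array([-np.sin(q),np.cos(q)]); print(o)
P=frame([o[0],o[1],.0495],q,[[sx*.0135,sy*.085,z] for sy in(1,-1) for sx in(-1,1) for z in(.014,.003)])
print(((proj("side",P)-[250,150])*600/160).round(0))
E
```

```text
[0.44419869 0.02819224]
[[254. 459.]
 [252. 480.]
 [195. 431.]
 [194. 452.]
 [443. 263.]
 [440. 282.]
 [391. 243.]
 [388. 262.]]
```

>>> {"fn": "carry_out", "kwargs": {
  "moves": [
    [35, -20, 0, 0, 0, -0.004, 10],
    [70, -40, 0, 0, 0, -0.008, 10],
    [105, -60, 0, 0, 0, -0.012, 10],
    [130, -75, 0, 0, 0, -0.017, 10],
    [148, -86, 0, 0, 0, -0.017, 10]
  ]
}}

```text
time_s: 4.75
tcp_pos: [0.5843, -0.005, 0.0718]
eef_rot: [-172.2, 89.9, -164.2]
contact_force: [-0.0, 0.9, -2.2]
gripper_width: 0.0238
```

>>> {"fn": "carry_out", "kwargs": {
  "moves": [
    [0, 0, -10, 0, 0, 0, 10],
    [0, 0, -20, 0, 0, 0, 10],
    [0, 0, -27, 0, 0, 0, 10],
    [0, 0, -27, 0, 0, 0, 10],
    [0, 0, -27, 0, 0, 0, 10]
  ]
}}

```text
time_s: 5.25
tcp_pos: [0.583, -0.0032, 0.0464]
eef_rot: [-166.8, 90.0, -158.6]
contact_force: [-0.3, 0.8, -1.9]
gripper_width: 0.0233
```

```bash
python3 st.py; python3 - <<'E'
from h import *
T,S=r.capture("top"),r.capture("side");cv2.imwrite("pics/side2.png",S);cv2.imwrite("pics/top2.png",T)
cv2.imwrite("pics/c5.png",np.hstack([cv2.resize(T[130:230,300:400],(400,400),interpolation=2),cv2.resize(S[150:250,240:340],(400,400),interpolation=2)]))
E
```

```text
5.25 tcp [583.   -3.2  46.4] jaw 98.18 x [-6.e-04 -3.e-04 -1.e+00] j [  18.9   22.1  -23.5    0.   -44.4 -100.7] F [-0.31  0.75 -1.87] M [ 0.118 -0.024  0.004] w 23.3
```

View pics/c5.png

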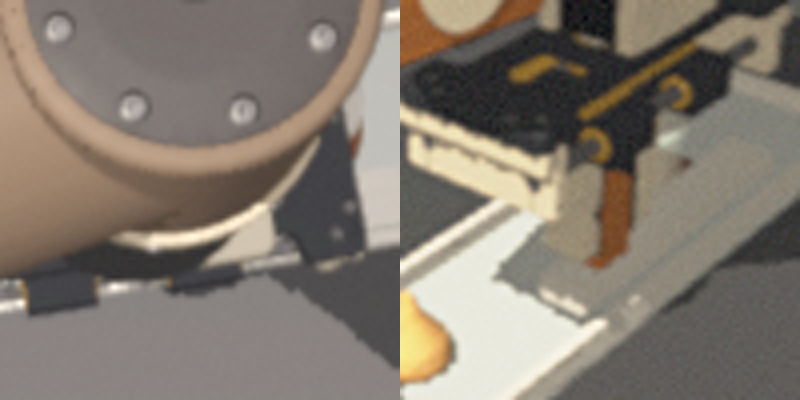

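```bash
python3 - <<'E'
from h import *
f=lambda P:((proj("side",P)-[240,150])*4+[400,0]).round(0).tolist()
q=np.radians(8.18); g=np.array([.583,-.0032]); o=g-.055*np.array([-np.sin(q),np.cos(q)])
P=frame([o[0],o[1],.0219],q,[[sx*.0135,sy*.085,z] for sy in(1,-1) for sx in(-1,1) for z in(.014,.003)])
print("bar",f(P))
t=[.619,-.012,0];ty=np.radians(8.15)
for x,z in((-.049,.018),(-.055,.018)): print("rim",x,f(frame(t,ty,[[x,y,z] for y in(.06,.04,0,-.1)])))
d=frame([0,0,0],-ty,[[o[0]-t[0],o[1]-t[1],0]])*1000; print("bar origin in tray",d)
print("undist. edge pts: jar foot flat ends z20",f(frame(t,ty,[[-.0193,-.077+.0285,.020],[-.0193,-.077-.0285,.020]])))
S=cv2.imread("pics/side2.png")
cv2.imwrite("pics/c6.png",cv2.resize(S[195:240,265:325],(800,600),interpolation=2))
print(((proj("side",P)-[265,195])*13.33).round(0).tolist()); print(((proj("side",frame(t,ty,[[x,y,.018] for x in(-.049,-.055) for y in(.06,.04,0)]))-[265,195])*13.33).round(0).tolist())
E
```

```text
bar [[583.0, 290.0], [582.0, 309.0], [537.0, 269.0], [536.0, 288.0], [769.0, 149.0], [768.0, 166.0], [727.0, 133.0], [725.0, 151.0]]
rim -0.049 [[563.0, 338.0], [588.0, 318.0], [636.0, 280.0], [743.0, 197.0]]
rim -0.055 [[573.0, 343.0], [598.0, 323.0], [647.0, 285.0], [753.0, 201.0]]
bar origin in tray [[-34.36008043 -41.18532471   0.        ]]
undist. edge pts: jar foot flat ends z20 [[643.0, 216.0], [702.0, 172.0]]
[[275.0, 365.0], [273.0, 429.0], [122.0, 297.0], [121.0, 360.0], [898.0, -105.0], [892.0, -46.0], [755.0, -156.0], [750.0, -98.0]]
[[209.0, 526.0], [294.0, 460.0], [455.0, 335.0], [244.0, 542.0], [328.0, 475.0], [488.0, 349.0]]
```

View pics/c6.png

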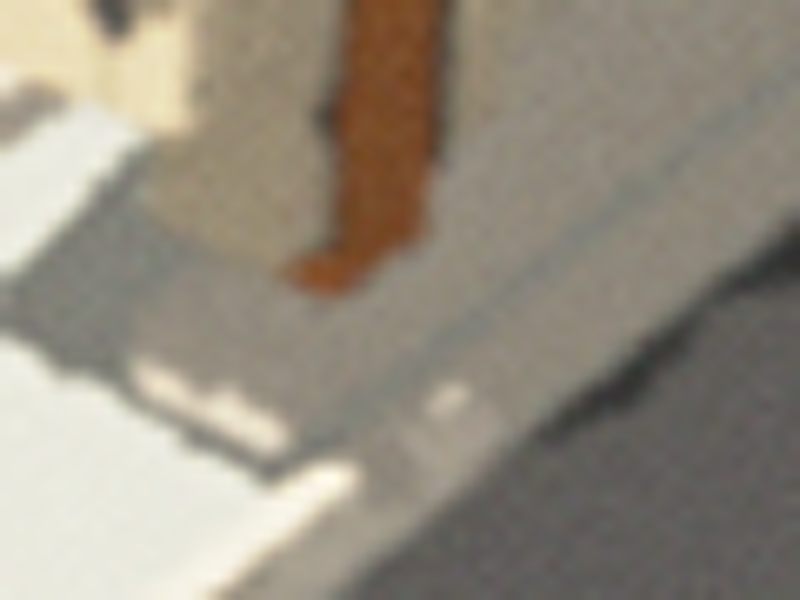

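The side crop shows the bar's end face (285,450) just inside the near rim (about (265,490)). Bar and rim are shifted the same way from prediction, so the relative placement is about right. I'll lower in small steps and watch the force.

>>> {"fn": "carry_out", "kwargs": {
  "moves": [
    [0.6, 0.1, -4, 0, 0, 0, 10],
    [0.6, 0.1, -8, 0, 0, 0, 10],
    [0.6, 0.1, -10, 0, 0, 0, 10],
    [0.6, 0.1, -10, 0, 0, 0, 10],
    [0.6, 0.1, -10, 0, 0, 0, 10]
  ]
}}

```text
time_s: 5.85
tcp_pos: [0.5841, -0.0036, 0.0365]
eef_rot: [-158.8, 90.0, -150.7]
contact_force: [0.8, -0.6, -2.4]
gripper_width: 0.0236
```

```bash
python3 st.py
```

```text
5.85 tcp [584.1  -3.6  36.5] jaw 98.12 x [-2.e-04 -1.e-04 -1.e+00] j [  18.8   23.   -23.9    0.   -43.2 -100.7] F [ 0.81 -0.61 -2.4 ] M [ 0.115 -0.031  0.011] w 23.6
```

>>> {"fn": "carry_out", "kwargs": {
  "moves": [
    [0, 0, -3, 0, 0, 0, 10],
    [0, 0, -5, 0, 0, 0, 10],
    [0, 0, -5, 0, 0, 0, 10]
  ]
}}

```text
time_s: 6.15
tcp_pos: [0.5839, -0.0036, 0.0311]
eef_rot: [-175.8, 90.0, -167.7]
contact_force: [-0.1, 0.5, -1.7]
gripper_width: 0.0236
```

```bash
python3 st.py
```

```text
6.15 tcp [583.9  -3.6  31.1] jaw 98.12 x [-6.e-04 -1.e-04 -1.e+00] j [  18.8   23.4  -24.1   -0.   -42.5 -100.7] F [-0.09  0.46 -1.74] M [ 0.118  0.045 -0.019] w 23.6
```

>>> {"fn": "carry_out", "kwargs": {
  "moves": [
    [0, 0, -1, 0, 0, 0, 10],
    [0, 0, -1, 0, 0, 0, 10]
  ]
}}

```text
time_s: 6.35
tcp_pos: [0.5842, -0.0036, 0.0306]
eef_rot: [-53.5, 90.0, -45.4]
contact_force: [-0.0, -0.2, -1.6]
gripper_width: 0.0236
```

```bash
python3 st.py
```

```text
6.35 tcp [584.2  -3.6  30.6] jaw 98.13 x [ 1.e-04 -1.e-04 -1.e+00] j [  18.8   23.4  -24.2    0.   -42.4 -100.7] F [-0.05 -0.17 -1.56] M [-0.    -0.021 -0.035] w 23.6
```

>>> {"fn": "carry_out", "kwargs": {
  "moves": [
    [0.5, 0.1, -0.3, 0, 0, 0, 10],
    [0.5, 0.1, -0.3, 0, 0, 0, 10]
  ]
}}

```text
time_s: 6.55
tcp_pos: [0.5843, -0.0035, 0.0306]
eef_rot: [-169.5, 90.0, -161.4]
contact_force: [-3.9, 0.3, 3.6]
gripper_width: 0.0235
```

```bash
python3 st.py
```

```text
6.55 tcp [584.3  -3.5  30.6] jaw 98.13 x [-5.e-04 -2.e-04 -1.e+00] j [  18.8   23.4  -24.1   -0.   -42.5 -100.7] F [-3.87  0.33  3.63] M [0.2   1.312 0.036] w 23.5
```

>>> {"fn": "carry_out", "kwargs": {
  "moves": [
    [0.5, 0.1, 0, 0, 0, 0, 10],
    [0.5, 0.1, 0, 0, 0, 0, 10]
  ]
}}

```text
time_s: 6.75
tcp_pos: [0.5844, -0.0035, 0.0306]
eef_rot: [-174.1, 89.9, -166.0]
contact_force: [-4.4, 1.2, 6.9]
gripper_width: 0.0239
```

```bash
python3 st.py
```

```text
6.75 tcp [584.4  -3.5  30.6] jaw 98.12 x [-1.3e-03 -3.0e-04 -1.0e+00] j [  18.8   23.5  -24.1   -0.   -42.5 -100.7] F [-4.36  1.16  6.87] M [0.242 2.04  0.02 ] w 23.9
```

>>> {"fn": "carry_out", "kwargs": {
  "moves": [
    [0, 0, 0.8, 0, 0, 0, 10],
    [0, 0, 0.8, 0, 0, 0, 10]
  ]
}}

```text
time_s: 6.95
tcp_pos: [0.5855, -0.0032, 0.0311]
eef_rot: [8.2, 90.0, 16.3]
contact_force: [0.5, 0.6, -2.6]
gripper_width: 0.0236
```

```bash
python3 st.py
```

```text
6.95 tcp [585.5  -3.2  31.1] jaw 98.13 x [ 8.e-04  2.e-04 -1.e+00] j [  18.8   23.5  -24.     0.   -42.5 -100.7] F [ 0.5   0.59 -2.64] M [ 0.069 -0.008  0.03 ] w 23.6
```

>>> {"fn": "carry_out", "kwargs": {
  "moves": [
    [0.5, 0.1, 0, 0, 0, 0, 10],
    [0.5, 0.1, 0, 0, 0, 0, 10]
  ]
}}

```text
time_s: 7.15
tcp_pos: [0.5858, -0.0032, 0.0309]
eef_rot: [141.2, 90.0, 149.3]
contact_force: [1.2, -0.3, -1.8]
gripper_width: 0.0238
```

```bash
python3 st.py
```

```text
7.15 tcp [585.8  -3.2  30.9] jaw 98.12 x [-0.  0. -1.] j [  18.8   23.5  -23.9   -0.   -42.6 -100.7] F [ 1.22 -0.27 -1.84] M [0.074 0.034 0.021] w 23.8
```

>>> {"fn": "carry_out", "kwargs": {
  "moves": [
    [0.4, 0.1, 0, 0, 0, 0, 10],
    [0.4, 0.1, 0, 0, 0, 0, 10]
  ]
}}

```text
time_s: 7.35
tcp_pos: [0.5858, -0.0032, 0.0309]
eef_rot: [-176.8, 90.0, -168.7]
contact_force: [-1.0, -0.2, -2.2]
gripper_width: 0.0236
```

```bash
python3 st.py; python3 -c "
from h import *
S=r.capture('side')
cv2.imwrite('pics/c7.png',cv2.resize(S[155:235,265:365],(800,640)[0:1]+(600,),interpolation=2))"
```

```text
7.35 tcp [585.8  -3.2  30.9] jaw 98.12 x [-6.e-04 -1.e-04 -1.e+00] j [  18.8   23.5  -23.9   -0.   -42.6 -100.7] F [-0.96 -0.17 -2.24] M [ 0.018  0.258 -0.068] w 23.6
```

View pics/c7.png

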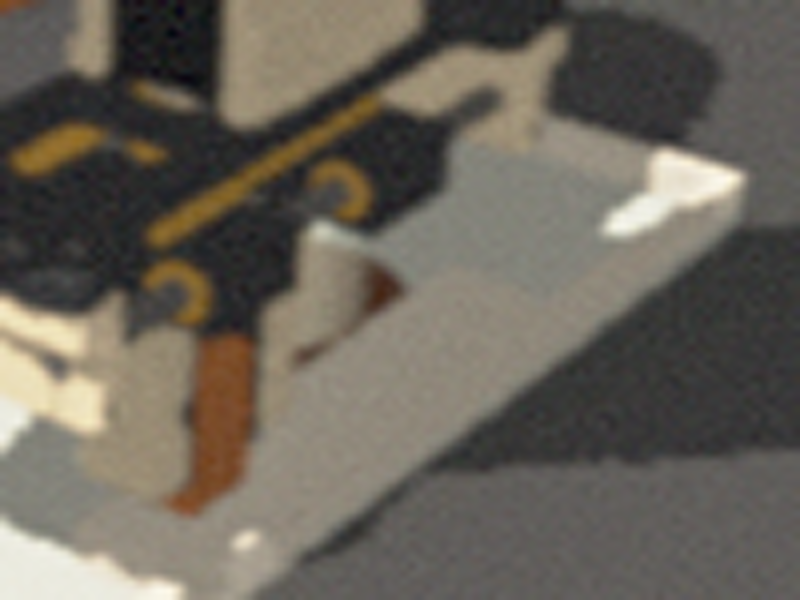

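>>> {"fn": "carry_out", "kwargs": {
  "moves": [
    [0, 0, -0.4, 0, 0, 0, 10],
    [0, 0, -0.5, 0, 0, 0, 10]
  ]
}}

```text
time_s: 7.6
tcp_pos: [0.5859, -0.0032, 0.0306]
eef_rot: [-168.9, 90.0, -160.8]
contact_force: [-1.6, 0.6, 0.8]
gripper_width: 0.0238
```

```bash
python3 st.py
```

```text
7.6 tcp [585.9  -3.2  30.6] jaw 98.12 x [-3.e-04 -1.e-04 -1.e+00] j [  18.8   23.5  -23.9    0.   -42.5 -100.7] F [-1.59  0.55  0.82] M [ 0.057  0.745 -0.057] w 23.8
```

>>> {"fn": "carry_out", "kwargs": {
  "moves": [
    [0, 0, 0, 0, 0, 0, 40],
    [0, 0, 0, 0, 0, 0, 40],
    [0, 0, 0, 0, 0, 0, 40],
    [0, 0, 0, 0, 0, 0, 40]
  ]
}}

```text
time_s: 8.0
tcp_pos: [0.5863, -0.0031, 0.0307]
eef_rot: [3.6, 90.0, 11.8]
contact_force: [0.3, 0.7, 0.4]
gripper_width: 0.0348
```

```bash
python3 st.py
```

```text
8.0 tcp [586.3  -3.1  30.7] jaw 98.13 x [ 4.e-04  1.e-04 -1.e+00] j [  18.8   23.5  -23.9    0.   -42.5 -100.7] F [0.29 0.69 0.38] M [ 0.034  0.031 -0.015] w 34.8
```

>>> {"fn": "carry_out", "kwargs": {
  "moves": [
    [0, 0, 8, 0, 0, 0, 40],
    [0, 0, 30, 0, 0, 0, 40],
    [0, 0, 65, 0, 0, 0, 60],
    [0, 0, 100, 0, 0, 0, 100],
    [-40, -10, 120, 0, 0, 0, 100]
  ]
}}

```text
time_s: 8.5
tcp_pos: [0.5504, -0.0122, 0.1539]
eef_rot: [-8.0, 89.7, 0.2]
contact_force: [-0.9, 0.3, 0.1]
gripper_width: 0.0533
```

>>> {"fn": "carry_out", "kwargs": {
  "moves": [
    [-35, -35, 0, 0, 0, 0, 100],
    [-70, -70, 0, 0, 0, 0, 100],
    [-90, -110, 0, 0, 0, -0.1, 100],
    [-100, -155, 0, 0, 0, -0.2, 100],
    [-100, -200, 0, 0, 0, -0.3, 100]
  ]
}}

```text
time_s: 9.0
tcp_pos: [0.4448, -0.2144, 0.1521]
eef_rot: [8.4, 89.9, -0.8]
contact_force: [1.1, 0.0, 1.8]
gripper_width: 0.0864
```

>>> {"fn": "carry_out", "kwargs": {
  "moves": [
    [0, -45, 0, 0, 0, -0.14, 100],
    [0, -90, 0, 0, 0, -0.28, 100],
    [0, -120, 0, 0, 0, -0.28, 100]
  ]
}}

```text
time_s: 9.3
tcp_pos: [0.4458, -0.3359, 0.1513]
eef_rot: [-13.1, 89.9, -38.5]
contact_force: [0.7, 0.1, 0.3]
gripper_width: 0.0873
```

```bash
python3 st.py; python3 - <<'E'
from fit import *
T,S=r.capture("top"),r.capture("side");cv2.imwrite("pics/top3.png",T);cv2.imwrite("pics/side3.png",S)
t=[.620,-.012,0];ty=np.radians(8.15)
o=frame(t,ty,[[.0087,-.077,0]])[0]
def draw(n,im,sc,x0,y0):
    P=frame([o[0],o[1],0],ty,[[.03*np.cos(a),.03*np.sin(a),.083] for a in np.linspace(0,6.28,73)])
    return ((proj(n,P)-[x0,y0]+.5)*sc).astype(int)
out=[]
for n,im,x0,y0,w,h in(("top",T,300,125,100,80),("side",S,230,145,130,104)):
    c=cv2.resize(im[y0:y0+h,x0:x0+w],(400,320),interpolation=2)
    cv2.polylines(c,[draw(n,im,400/w,x0,y0)],True,(0,0,255),1); out.append(c)
print(o); cv2.imwrite("pics/c8.png",np.hstack(out))
E
```

```text
9.3 tcp [ 445.8 -335.9  151.3] jaw 64.55 x [ 7.e-04 -6.e-04 -1.e+00] j [-16.9  13.1 -20.3   0.  -56.5 -98.6] F [0.69 0.06 0.34] M [ 0.051 -0.034  0.003] w 87.3
[ 0.63952805 -0.08698897  0.        ]
```

View pics/c8.png

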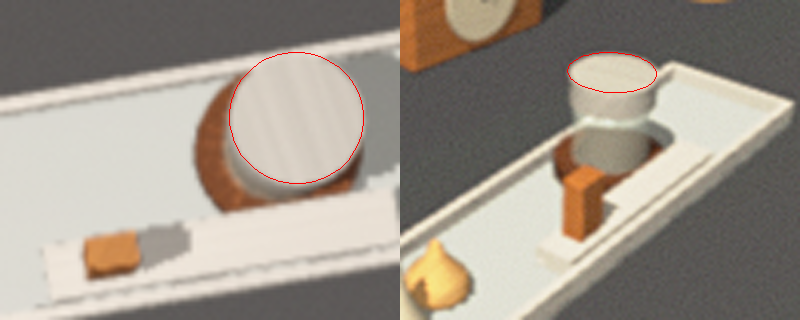

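>>> {"fn": "carry_out", "kwargs": {
  "moves": [
    [28, 36, 0, 0, 0, 0, 100],
    [56, 72, 0, 0, 0, 0, 100],
    [84, 108, 0, 0, 0, 0, 100],
    [112, 144, 0, 0, 0, 0, 100],
    [140, 180, 0, 0, 0, 0, 100]
  ]
}}

```text
time_s: 9.9
tcp_pos: [0.5869, -0.151, 0.1514]
eef_rot: [26.9, 90.0, 1.9]
contact_force: [0.5, -0.7, 0.1]
gripper_width: 0.0876
```

>>> {"fn": "carry_out", "kwargs": {
  "moves": [
    [28, 36, 0, 0, 0, 0, 100],
    [53.7, 69, 0, 0, 0, 0, 100],
    [53.7, 69, 0, 0, 0, 0, 100],
    [53.7, 69, -20, 0, 0, 0, 100],
    [53.7, 69, -20, 0, 0, 0, 100]
  ]
}}

```text
time_s: 10.4
tcp_pos: [0.6379, -0.0833, 0.1286]
eef_rot: [-158.4, 89.8, 176.5]
contact_force: [-0.2, -0.6, -0.8]
gripper_width: 0.0874
```

```bash
python3 st.py
```

```text
10.4 tcp [637.9 -83.3 128.6] jaw 64.93 x [-3.9e-03  2.0e-04 -1.0e+00] j [ 9.900e+00  2.200e+01 -1.060e+01 -1.000e-01 -5.760e+01 -1.249e+02] F [-0.24 -0.63 -0.76] M [-0.064  0.157 -0.006] w 87.4
```

>>> {"fn": "carry_out", "kwargs": {
  "moves": [
    [0, -3.5, 0, 0, 0, 0, 100],
    [0, -3.5, 0, 0, 0, 0, 100],
    [0, -3.5, 0, 0, 0, 0, 100]
  ]
}}

```text
time_s: 10.7
tcp_pos: [0.64, -0.0881, 0.1316]
eef_rot: [28.2, 89.9, 3.1]
contact_force: [0.6, -0.6, -0.3]
gripper_width: 0.0875
```

```bash
python3 st.py
```

```text
10.7 tcp [640.  -88.1 131.6] jaw 64.86 x [ 1.4e-03  1.0e-04 -1.0e+00] j [   9.4   21.9  -10.4    0.   -57.7 -124.6] F [ 0.65 -0.59 -0.3 ] M [-0.049 -0.013 -0.022] w 87.5
```

Down to TCP z 55, correcting (−0.5, +1.1).

>>> {"fn": "carry_out", "kwargs": {
  "moves": [
    [-0.5, 1, -20, 0, 0, 0, 100],
    [-0.5, 1, -40, 0, 0, 0, 100],
    [-0.5, 1, -60, 0, 0, 0, 100],
    [-0.5, 1, -76.5, 0, 0, 0, 100],
    [-0.5, 1, -76.5, 0, 0, 0, 100]
  ]
}}

```text
time_s: 11.2
tcp_pos: [0.6378, -0.087, 0.0522]
eef_rot: [-152.1, 89.8, -177.2]
contact_force: [-0.5, 0.7, -0.4]
gripper_width: 0.0876
```

```bash
python3 st.py
```

```text
11.2 tcp [637.8 -87.   52.2] jaw 64.85 x [-3.5e-03 -2.0e-04 -1.0e+00] j [   9.6   26.5  -15.    -0.   -48.8 -124.7] F [-0.46  0.67 -0.38] M [-0.068 -0.015  0.023] w 87.6
```

>>> {"fn": "carry_out", "kwargs": {
  "moves": [
    [0, 0, 0, 0, 0, 0, 74],
    [0, 0, 0, 0, 0, 0, 72],
    [0, 0, 0, 0, 0, 0, 70],
    [0, 0, 0, 0, 0, 0, 68],
    [0, 0, 0, 0, 0, 0, 66]
  ],
  "squeeze": 5
}}

```text
time_s: 11.7
tcp_pos: [0.6392, -0.0876, 0.055]
eef_rot: [-59.6, 89.9, -84.7]
contact_force: [-1.8, -5.2, 2.4]
gripper_width: 0.0603
```

```bash
python3 st.py
```

```text
11.7 tcp [639.2 -87.6  55. ] jaw 64.91 x [ 1.0e-04 -1.2e-03 -1.0e+00] j [ 9.500e+00  2.630e+01 -1.490e+01  1.000e-01 -4.880e+01 -1.247e+02] F [-1.84 -5.22  2.38] M [-1.98   0.265 -0.003] w 60.3
```

>>> {"fn": "carry_out", "kwargs": {
  "moves": [
    [-0.3, -0.7, 0, 0, 0, 0, 60],
    [-0.3, -0.7, 0, 0, 0, 0, 60]
  ]
}}

```text
time_s: 11.9
tcp_pos: [0.6392, -0.0877, 0.0549]
eef_rot: [2.4, 89.9, -22.7]
contact_force: [-1.8, -2.8, 6.4]
gripper_width: 0.0604
```

```bash
python3 st.py
```

```text
11.9 tcp [639.2 -87.7  54.9] jaw 64.9 x [ 9.e-04 -4.e-04 -1.e+00] j [   9.5   26.3  -14.9    0.   -48.8 -124.6] F [-1.75 -2.77  6.43] M [-1.206  0.534  0.023] w 60.4
```

>>> {"fn": "carry_out", "kwargs": {
  "moves": [
    [0, 0, 0, 0, 0, 0, 50],
    [0, 0, 0, 0, 0, 0, 50],
    [0, 0, 0, 0, 0, 0, 50]
  ],
  "squeeze": 60
}}

```text
time_s: 12.2
tcp_pos: [0.6392, -0.0877, 0.0549]
eef_rot: [-7.3, 90.0, -32.4]
contact_force: [-2.0, -3.3, 5.8]
gripper_width: 0.0591
```

```bash
python3 st.py
```

```text
12.2 tcp [639.2 -87.7  54.9] jaw 64.9 x [ 7.e-04 -5.e-04 -1.e+00] j [   9.5   26.3  -14.9    0.   -48.8 -124.6] F [-1.96 -3.32  5.81] M [-1.215  0.666 -0.05 ] w 59.1
```

>>> {"fn": "carry_out", "kwargs": {
  "moves": [
    [-0.2, -0.4, 0, 0, 0, 0.05, 50],
    [-0.2, -0.4, 0, 0, 0, 0.1, 50],
    [-0.2, -0.4, 0, 0, 0, 0.15, 50],
    [-0.2, -0.4, 0, 0, 0, 0.2, 50],
    [-0.2, -0.4, 0, 0, 0, 0.2, 50]
  ]
}}

```text
time_s: 12.7
tcp_pos: [0.6396, -0.0874, 0.055]
eef_rot: [21.0, 89.9, 7.4]
contact_force: [-0.0, -0.1, 5.0]
gripper_width: 0.059
```

```bash
python3 st.py; python3 - <<'E'
from h import *
T,S=r.capture("top"),r.capture("side")
S0=cv2.imread("pics/side3.png")
cv2.imwrite("pics/c9.png",np.hstack([cv2.resize(s[145:245,230:360],(400,308),interpolation=2) for s in (S0,S)]))
E
```

```text
12.7 tcp [639.6 -87.4  55. ] jaw 76.46 x [ 1.9e-03  2.0e-04 -1.0e+00] j [   9.5   26.3  -14.9    0.   -48.7 -113. ] F [-0.01 -0.09  4.98] M [-0.083  0.253  0.042] w 59.0
```

View pics/c9.png

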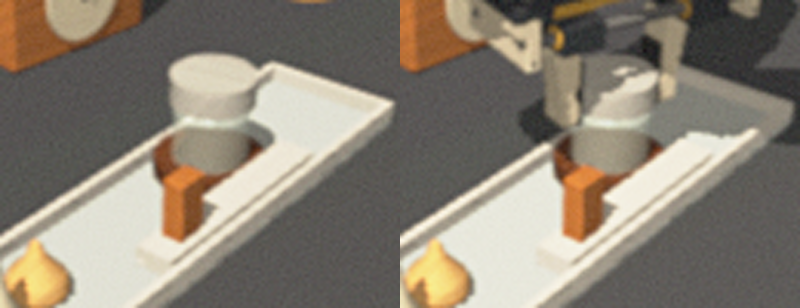

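Jar foot, bar and grip block look the same in both side crops (grip at (182,205) against (582,205)). I'll continue turning and read the moment mid-motion.

>>> {"fn": "carry_out", "kwargs": {
  "moves": [
    [0, 0, 0, 0, 0, 0.05, 50],
    [0, 0, 0, 0, 0, 0.1, 50],
    [0, 0, 0, 0, 0, 0.15, 50]
  ]
}}

```text
time_s: 13.1
tcp_pos: [0.6397, -0.0873, 0.055]
eef_rot: [16.7, 89.9, 11.8]
contact_force: [0.2, 0.9, 6.3]
gripper_width: 0.0589
```

```bash
python3 st.py
```

```text
13.1 tcp [639.7 -87.3  55. ] jaw 85.06 x [ 2.1e-03  4.0e-04 -1.0e+00] j [   9.5   26.3  -14.8   -0.   -48.7 -104.4] F [0.22 0.91 6.27] M [ 0.166  0.128 -0.232] w 58.9
```

>>> {"fn": "carry_out", "kwargs": {
  "moves": [
    [0, 0, 0, 0, 0, 0.06, 50],
    [0, 0, 0, 0, 0, 0.12, 50],
    [0, 0, 0, 0, 0, 0.18, 50],
    [0, 0, 0, 0, 0, 0.24, 50],
    [0, 0, 0, 0, 0, 0.3, 50]
  ]
}}

```text
time_s: 13.6
tcp_pos: [0.6399, -0.0872, 0.055]
eef_rot: [1.1, 89.9, 13.3]
contact_force: [-0.6, 2.0, 5.1]
gripper_width: 0.0591
```

```bash
python3 st.py
```

```text
13.6 tcp [639.9 -87.2  55. ] jaw 102.28 x [ 2.4e-03  6.0e-04 -1.0e+00] j [  9.5  26.3 -14.8  -0.  -48.7 -87.2] F [-0.57  2.    5.07] M [ 0.326  0.019 -0.199] w 59.1
```

>>> {"fn": "carry_out", "kwargs": {
  "moves": [
    [0, 0.3, 0, 0, 0, 0.06, 50],
    [0, 0.3, 0, 0, 0, 0.12, 50],
    [0, 0.3, 0, 0, 0, 0.18, 50],
    [0, 0.3, 0, 0, 0, 0.24, 50],
    [0, 0.3, 0, 0, 0, 0.3, 50]
  ]
}}

```text
time_s: 14.1
tcp_pos: [0.6402, -0.087, 0.0555]
eef_rot: [-24.0, 89.8, 5.5]
contact_force: [-0.7, 0.7, 9.5]
gripper_width: 0.059
```

```bash
python3 st.py
```

```text
14.1 tcp [640.2 -87.   55.5] jaw 119.49 x [ 3.1e-03  3.0e-04 -1.0e+00] j [  9.5  26.3 -14.8   0.  -48.7 -70.1] F [-0.67  0.66  9.47] M [ 0.282  0.193 -0.131] w 59.0
```

>>> {"fn": "carry_out", "kwargs": {
  "moves": [
    [0, 0, 0, 0, 0, 0.06, 50],
    [0, 0, 0, 0, 0, 0.12, 50],
    [0, 0, 0, 0, 0, 0.18, 50],
    [0, 0, 0, 0, 0, 0.22, 50]
  ]
}}

```text
time_s: 14.5
tcp_pos: [0.6404, -0.0867, 0.0559]
eef_rot: [-32.8, 89.8, 9.3]
contact_force: [-1.1, 2.9, 10.8]
gripper_width: 0.0589
```

```bash
python3 st.py; cat > cmp.py <<'E'
from h import *
S=r.capture("side"); S0=cv2.imread("pics/side3.png")
def br(i):
    m=(i[...,2].astype(int)-i[...,0]>50); o=[]
    for x0,y0,x1,y1 in((278,198,300,226),(270,185,284,205),(296,185,322,205),(228,220,256,246)): # grip, foot left, foot right, top
        v,u=np.nonzero(m[y0:y1,x0:x1]); o.append((len(u),round(u.mean()+x0,2),round(v.mean()+y0,2)))
    return o
print(br(S0));print(br(S))
E
python3 cmp.py
```

```text
14.5 tcp [640.4 -86.7  55.9] jaw 132.09 x [ 3.7e-03  6.0e-04 -1.0e+00] j [  9.6  26.3 -14.8   0.  -48.7 -57.5] F [-1.08  2.93 10.83] M [ 0.857  0.457 -0.153] w 58.9
[(340, np.float64(288.98), np.float64(209.26)), (42, np.float64(281.93), np.float64(196.4)), (39, np.float64(303.08), np.float64(200.28)), (379, np.float64(240.45), np.float64(235.48))]
[(354, np.float64(289.58), np.float64(209.17)), (42, np.float64(281.86), np.float64(196.57)), (39, np.float64(300.44), np.float64(201.87)), (378, np.float64(240.53), np.float64(235.52))]
```

>>> {"fn": "carry_out", "kwargs": {
  "moves": [
    [-0.3, 0.2, 1, 0, 0, 0, 50],
    [-0.3, 0.2, 1.5, 0, 0, 0, 50],
    [-0.3, 0.2, 1.5, 0, 0, 0, 50]
  ]
}}

```text
time_s: 14.85
tcp_pos: [0.6404, -0.0867, 0.0572]
eef_rot: [-37.0, 89.8, 5.0]
contact_force: [-0.5, 0.6, 8.5]
gripper_width: 0.059
```

```bash
python3 st.py
```

```text
14.85 tcp [640.4 -86.7  57.2] jaw 131.98 x [ 4.1e-03  4.0e-04 -1.0e+00] j [  9.6  26.1 -14.8   0.  -48.8 -57.6] F [-0.49  0.56  8.52] M [ 0.236 -0.156 -0.008] w 59.0
```

>>> {"fn": "carry_out", "kwargs": {
  "moves": [
    [0, 0, 1, 0, 0, 0, 50],
    [0, 0, 2, 0, 0, 0, 50],
    [0, 0, 2, 0, 0, 0, 50]
  ]
}}

```text
time_s: 15.15
tcp_pos: [0.6389, -0.0869, 0.0579]
eef_rot: [-21.8, 89.9, 20.2]
contact_force: [-0.2, 2.5, 4.7]
gripper_width: 0.0589
```

```bash
python3 st.py; python3 cmp.py
```

```text
15.15 tcp [638.9 -86.9  57.9] jaw 131.94 x [ 1.e-03  4.e-04 -1.e+00] j [  9.6  26.1 -14.8  -0.  -49.1 -57.6] F [-0.21  2.54  4.7 ] M [0.551 0.008 0.022] w 58.9
[(340, np.float64(288.98), np.float64(209.26)), (42, np.float64(281.93), np.float64(196.4)), (39, np.float64(303.08), np.float64(200.28)), (379, np.float64(240.45), np.float64(235.48))]
[(356, np.float64(289.56), np.float64(209.23)), (42, np.float64(281.93), np.float64(196.4)), (37, np.float64(300.03), np.float64(202.16)), (374, np.float64(240.53), np.float64(235.47))]
```

>>> {"fn": "carry_out", "kwargs": {
  "moves": [
    [0, 0, 1, 0, 0, 0, 50],
    [0, 0, 3, 0, 0, 0, 50],
    [0, 0, 3, 0, 0, 0, 50]
  ]
}}

```text
time_s: 15.5
tcp_pos: [0.6381, -0.0873, 0.0603]
eef_rot: [136.9, 90.0, 178.8]
contact_force: [0.5, 1.0, -0.6]
gripper_width: 0.0593
```

```bash
python3 st.py
```

```text
15.5 tcp [638.1 -87.3  60.3] jaw 131.92 x [-8.e-04  0.e+00 -1.e+00] j [  9.5  25.9 -14.6  -0.  -49.5 -57.6] F [ 0.52  0.97 -0.55] M [ 0.264 -0.038  0.021] w 59.3
```

>>> {"fn": "carry_out", "kwargs": {
  "moves": [
    [0, 0, 6, 0, 0, 0, 50],
    [0, 0, 13, 0, 0, 0, 50],
    [0, 0, 20, 0, 0, 0, 50],
    [0, 0, 28, 0, 0, 0, 50],
    [0, 0, 28, 0, 0, 0, 50]
  ]
}}

```text
time_s: 16.0
tcp_pos: [0.6394, -0.0873, 0.0904]
eef_rot: [-40.1, 89.8, 1.8]
contact_force: [0.3, 0.2, 0.3]
gripper_width: 0.0591
```

>>> {"fn": "carry_out", "kwargs": {
  "moves": [
    [0, 0, 0, 0, 0, 0, 50],
    [0, 0, 0, 0, 0, 0, 50]
  ]
}}

```text
time_s: 16.2
tcp_pos: [0.6382, -0.0872, 0.0883]
eef_rot: [129.1, 90.0, 171.0]
contact_force: [0.6, 0.0, -1.0]
gripper_width: 0.0593
```

```bash
python3 st.py; python3 cmp.py; python3 - <<'E'
from h import *
S=r.capture("side");T=r.capture("top"); S0=cv2.imread("pics/side3.png")
cv2.imwrite("pics/c10.png",np.hstack([cv2.resize(s[140:240,245:345],(400,400),interpolation=2) for s in (S0,S)]))
cv2.imwrite("pics/top10.png",T)
E
```

```text
16.2 tcp [638.2 -87.2  88.3] jaw 131.92 x [-4.e-04  1.e-04 -1.e+00] j [  9.5  24.2 -13.2  -0.  -52.7 -57.6] F [ 0.56  0.02 -1.02] M [0.043 0.03  0.053] w 59.3
[(340, np.float64(288.98), np.float64(209.26)), (42, np.float64(281.93), np.float64(196.4)), (39, np.float64(303.08), np.float64(200.28)), (379, np.float64(240.45), np.float64(235.48))]
[(352, np.float64(289.49), np.float64(209.15)), (44, np.float64(281.95), np.float64(196.09)), (39, np.float64(300.49), np.float64(201.95)), (380, np.float64(240.34), np.float64(235.49))]
```

View pics/c10.png

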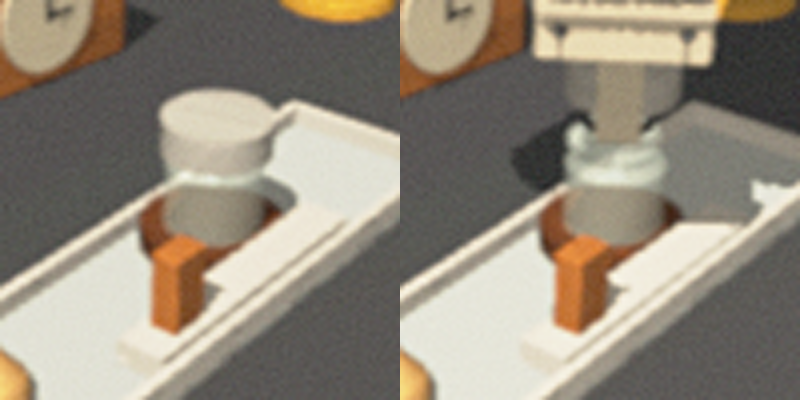

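```bash
python3 - <<'E'
from h import *
b=np.array([.5855,-.003,.045]);p=[proj("side",[b+d])[0] for d in np.vstack([np.zeros(3),np.eye(3)*.001])]
print("du,dv per mm x,y:",(p[1]-p[0]).round(3),(p[2]-p[0]).round(3))
S0=cv2.imread("pics/side3.png");S=r.capture("side")
for nm,(x0,y0,x1,y1) in dict(grip=(280,196,298,226),end=(270,220,292,236),foot=(276,185,284,200),ref=(228,215,256,246),barnear=(292,205,318,222)).items():
    P=cv2.cvtColor(S0,6)[y0:y1,x0:x1]; Q=cv2.cvtColor(S,6)[y0-6:y1+6,x0-6:x1+6]
    k=lambda i:cv2.resize(i,None,fx=8,fy=8,interpolation=2)
    m=cv2.matchTemplate(k(Q),k(P),5); _,v,_,l=cv2.minMaxLoc(m); print(nm,round(v,3),np.array(l)/8-6)
E
```

```text
du,dv per mm x,y: [-0.374 -0.207] [-0.364  0.193]
grip 0.988 [0.625 0.125]
end 0.981 [ 0.5   -0.125]
foot 0.977 [0. 0.]
ref 0.998 [0. 0.]
barnear 0.982 [ 0.625 -0.125]
```

```bash
python3 -c "
from plant import r
print(r.get_state()['contact_force'].round(2)); print(r.close_job())"
```

```text
[ 0.79  0.47 -1.73]
the job is handed in; nothing more can be done
None
```

I braced the jar with the bar, unscrewed the lid and lifted it off. I handed the job in at about 16 s of the 51 s allowed, with the lid still gripped above the mouth.

- **Bar:** it lies inside the tray against the flat side of the jar's foot, and I let go of it before touching the lid. When I pushed it towards the jar it stopped with 1 to 1.6 N on the tool, and the pictures showed no gap.
- **Lid:** I turned it about 67° (1.17 rad) anticlockwise. The seal's upward push then faded over about 3 mm of lift, and only about the lid's own weight was left, so the threads had let go. By the tool readings it is held level, with its lower edge about 18 mm above the mouth.
- **Jar:** in the side picture the visible left part of the foot did not move, but the gripper hid the jar from above. I therefore have no direct measure of how far it turned.
- **Bar moved slightly during the unscrewing:** the side pictures show a shift of about 0.6 mm towards the rim and about 0.9 mm along it, with no visible twist. The jar probably turned a degree or so as it took up the slack.
- **Right side of the foot:** its patch in the picture changed by 2 to 3 pixels. I put that down to the gripper's shadow, but could not confirm it.
- **Other objects:** the spinning top did not move in the side view. I did not measure the tealight or the ring cone again at the end, but the arm never went near them.

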